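# Fold the hinged boxes shut and stow them in their caddies

## Robot

A 6-joint arm with a two-finger parallel gripper is mounted at the origin on the work surface. World frame = base frame: x ahead of the robot, y to its left, z up, the work surface at z = 0. Lengths are in m, angles in degrees, forces in N, time in s.
With the tool pointing down it reaches from about 0.35 to 0.775 m from the base axis. Payload 7.3 kg.
Tool frame: the origin (TCP) lies between the finger pads; the fingertips stand r.tcp_to_tips ahead of it and the grasp point (between the pads) lies 2 mm behind it (r.tcp_to_tips is the distance from the TCP to the fingertips, in m); z points along the fingers, x is the direction in which the jaws open and shut, and the axes are right-handed (so a half turn about z gives the same grasp; the last joint's range is limited). The gripper opens to 92 mm and grips with 3 to 60 N. Pads are 19 mm wide; open, the fingers measure 130 mm over their backs; the gripper's body (75 mm by 190 mm) begins 47 mm behind the grasp point.
Start: joints at [-83.365, 19.595, 87.324, -0, 73.075, -8.365], TCP at [0.136, -0.507, 0.244] pointing down, gripper open.
Joint ranges: [-145.02, 145.02], [-44.19, 115.74], [2.07, 154.8], [-57.11, 237.11], [16.16, 152.29], [-177.93, 177.93]. Speed limits (degrees/s): [147.25, 147.25, 180, 180, 180, 180].

## Interface

Orientations are given as a 3x3 rotation matrix whose columns are the frame's x, y, z axes.
In Python, from plant import r gives the robot as it stands.
- The arm moves only by the shell command python3 -m jog 'ROWS'. ROWS is JSON, a list of rows, each a list of 3 entries, a list of its own where there are three numbers: the turn, a rotation vector about the tool's x, y, z in rad, then the shift along the tool's x, y, z in m, then the opening, from -1 (shut) to 1 (fully open). In form: [[[wx, wy, wz], [dx, dy, dz], jaw], ...]. A call has 1 to 12 rows; each row shifts and turns the commanded pose from where the row before left it, along the tool's axes as they then stand; what a row does not reach is not made up. A row lasts 1/10 s, in which the tool goes at most 50 mm and 8.59 degrees, less where a joint would pass 70% of its speed; a pose out of reach is approached as far as the arm can. A call with a gripper value outside its range is refused whole. The fingers move at their own pace and stop on an object; the grip force is fixed at half the most. Time passes only in rows, so rows that do not move let the fingers close. It gives the time, the measured TCP pose, the force and the opening at its end, in the units of the state.
- r.get_state(): the state, without advancing time (a new reading comes with each control period).
- r.camera(name): name is "scene" or "top" or "wrist"; returns a dict with "img" (480x640x3 uint8, blue, green, red), "fov_y" (degrees; the focal length in pixels is half the picture's height over the tangent of half this angle, whatever the lens; pixels are square), "cx", "cy" (the principal point, pixels), "xyz" and "orientation" of the camera in the world; the wrist camera has in their place "T_tool_cam" (4x4, takes a point from camera to tool coordinates, whose origin is the TCP and whose axes are the tool frame's). Camera axes: x right, y up, looking along -z (the intrinsics and any distortion apply to the point x, -y, -z); pixel columns grow to the right and rows downward; lengths in m; the calibration is good to about 2 mm. The wrist camera is an equidistant fisheye: a pixel r from the principal point sees the ray r / f radians off the axis. A picture is of the moment at which its call begins: read the wrist's pose just before it. There is no depth.
- r.close_job(): hands the job in, once; it reports no verdict.
The state is a dict: "clock": time; "joint_pos": joint angles; "joint_vel": joint speeds; "joint_efforts": joint torques, N m; "position": TCP position; "eef_rot": TCP orientation; "contact_force": force on the tool from outside, world axes, zero at the start; "torque": the same for the moment, N m; "width": finger opening in m.
Only numpy, scipy, OpenCV 4.12 (cv2) and the standard library are available. Lean on these libraries where they do the work, as an engineer would, in place of code of your own. Each camera call takes 0.05 s, during which the arm holds its last target.

## Task

Put away the two black hinged boxes standing open on the counter: fold each lid fully shut first, then set each box down flat and fully home in the pink caddy that fits it, the long one in the long caddy and the short one in the short caddy, either way round. Leave the sugar pourer, the syrup jug and the tumbler standing where they are.

Things in the scene. Friction and masses are not known exactly. Their poses are not given: they have to be found in the camera images.
- long_box: the long black hinged box, loose, 0.3 to 0.5 kg: open-topped tray 150 (its x) x 50 (its y) x 28 mm high, walls 3 mm, with a hinged lid; 34 mm high when shut. Origin: centre of the tray's underside, z up. Hinge line along x at y = +22, z = 28 mm. It starts standing on the counter, its lid leaning out past the +y side. Grip it across y by the tray's sides.
- long_lid (a joint): lid angle of the long box, rad: 0 shut flat, 1.57 upright, at most 2.4, leaning out past the +y side; starts at 1.8 to 2.2. Lid 144 x 44 x 6 mm, 3 mm in from the tray's edges. The stiff hinge (0.02 N m friction) stays where left, so press the lid right down. Push the outer face or edge round its arc (about 1 N); a dead level push can jam and shove the box.
- long_lid_edge (a point): middle of the free edge of the long box's lid (with a small chrome thumb strip), 44 mm from the hinge line; when shut it is at y = -22 mm of the box, 31 mm above its underside
- long_case: pink plastic open-topped caddy for the long box, fixed: outside 166 (its x) x 66 (its y) mm, walls 4 mm thick, tops 40 mm above the counter, inside 158 x 58 mm (4 mm clearance all round; the other box does not fit). Both long walls have a 56 mm wide finger notch in the middle down to the floor. Origin: centre of its underside, z up.
- long_case_floor (a point): centre of the inner floor of the long caddy, 4 mm above the counter, axes as the caddy's
- short_box: the short black hinged box, loose, 0.3 to 0.5 kg: open-topped tray 100 (its x) x 64 (its y) x 28 mm high, walls 3 mm, with a hinged lid; 34 mm high when shut. Origin: centre of the tray's underside, z up. Hinge line along x at y = -29, z = 28 mm. It starts standing on the counter, its lid leaning out past the -y side. Grip it across y by the tray's sides.
- short_lid (a joint): lid angle of the short box, rad: 0 shut flat, 1.57 upright, at most 2.4, leaning out past the -y side; starts at 1.8 to 2.2. Lid 94 x 58 x 6 mm, 3 mm in from the tray's edges. The stiff hinge (0.02 N m friction) stays where left, so press the lid right down. Push the outer face or edge round its arc (about 1 N); a dead level push can jam and shove the box.
- short_lid_edge (a point): middle of the free edge of the short box's lid (with a small chrome thumb strip), 58 mm from the hinge line; when shut it is at y = +29 mm of the box, 31 mm above its underside
- short_case: pink plastic open-topped caddy for the short box, fixed: outside 116 (its x) x 80 (its y) mm, walls 4 mm thick, tops 40 mm above the counter, inside 108 x 72 mm (4 mm clearance all round; the other box does not fit). Both long walls have a 56 mm wide finger notch in the middle down to the floor. Origin: centre of its underside, z up.
- short_case_floor (a point): centre of the inner floor of the short caddy, 4 mm above the counter, axes as the caddy's
- sugar_pourer: white sugar pourer with chrome cone top, 68 mm across, 137 mm tall, on the counter; origin at the centre of its underside; a bystander, loose, to be left standing where it is
- syrup_jug: amber glass syrup jug, 52 mm across, 120 mm tall, on the counter; origin at the centre of its underside; a bystander, loose, to be left standing where it is
- tumbler: white tumbler, 68 mm across, 110 mm tall, on the counter near the robot; origin at the centre of its underside; a bystander, loose, to be left standing where it is
There are look-alikes about, which are no part of the job. Leave any green or purple look-alike of the short_box alone.

How it is judged (in metres and radians):
At the end, for the whole second after the job is handed in: Both lids are shut (under 0.1 rad) and each box stands upright and still on the floor of its own caddy: underside within 4 mm of the caddy's floor, centre within 9 mm of the caddy's centre, long axes within 0.12 rad (either way round), tilt under 0.06 rad, speed under 20 mm/s (value of joint each of long_lid, short_lid below 0.1 rad and horizontal distance between long_box and long_case_floor below 0.009 m and z of long_box in the frame of long_case_floor below 0.004 m and angle between the x axis of long_box and the x axis of long_case, either way round below 0.12 rad and angle between each of long_box, short_box's own z axis and vertical below 0.06 rad and linear speed of each of long_box, short_box below 0.02 m/s and horizontal distance between short_box and short_case_floor below 0.009 m and z of short_box in the frame of short_case_floor below 0.004 m and angle between the x axis of short_box and the x axis of short_case, either way round below 0.12 rad); the robot touches nothing.
It fails at once if the long box is put down into its caddy while its lid is still open (more than 0.4 rad) (horizontal distance between long_box and long_case_floor below 0.03 m and z of long_box in the frame of long_case_floor below 0.03 m and value of joint long_lid above 0.4 rad).
It fails at once if the short box is put down into its caddy while its lid is still open (more than 0.4 rad) (horizontal distance between short_box and short_case_floor below 0.03 m and z of short_box in the frame of short_case_floor below 0.03 m and value of joint short_lid above 0.4 rad).
It fails at once if the sugar pourer, syrup jug or tumbler is knocked over or shoved more than 3 cm (distance of any of sugar_pourer, syrup_jug, tumbler from where it was at the start of the episode above 0.03 m or angle between any of sugar_pourer, syrup_jug, tumbler's own z axis and vertical above 0.35 rad).
It also fails if it takes over 72 s, if anything falls off the work surface, if the arm or the gripper's body presses on something with over 40 N, if the wrist force passes 120 N, or if a joint passes its speed limit or range.

## Working session

There is one attempt and no reset: what is moved stays moved. The work goes in short steps, Python scripts to look and compute and a shell command to move; the robot and the scene stay as the last step left them, time stands still between calls to the robot, and variables do not carry over. Pictures are saved under pics/ and viewed, and the job is handed in when it is done.

```bash
ls; mkdir -p pics
python3 - <<'E'
from plant import r
import cv2
print(r.get_state(), r.tcp_to_tips)
for n in ["scene","top","wrist"]:
    c=r.camera(n); cv2.imwrite(f"pics/{n}0.png",c["img"]); print(n,{k:v for k,v in c.items() if k!="img"})
E
```

```text
pics
{'clock': 0.0, 'joint_pos': array([-8.33659496e+01,  1.96360397e+01,  8.73773384e+01,  2.53222680e-04,
        7.30740007e+01, -8.36506805e+00]), 'joint_vel': array([0.01551515, 0.01564878, 0.05871912, 0.0585954 , 0.01968204,
       0.07267746]), 'joint_efforts': array([ 6.86977401e-04, -4.31245637e+01, -2.44225341e+01,  7.18239974e-02,
        5.59992052e-02, -1.03805205e-04]), 'position': array([ 0.13585171, -0.50672633,  0.24304788]), 'eef_rot': array([[ 2.58802807e-01, -9.65930162e-01, -1.71985083e-04],
       [-9.65929000e-01, -2.58802766e-01,  1.51532464e-03],
       [-1.50820799e-03, -2.26044890e-04, -9.99998837e-01]]), 'contact_force': array([ 0.52325072,  0.47275554, -0.1264874 ]), 'torque': array([ 0.02911303,  0.00653163, -0.0308463 ]), 'width': 0.09157886283420691} 0.017
scene {'fov_y': 53.37402247166244, 'cx': 316.0659308732535, 'cy': 239.22913870549164, 'xyz': array([ 1.45879356, -0.1348101 ,  0.88522283]), 'orientation': array([[ 0.13790506, -0.6558412 ,  0.74219574],
       [ 0.99042342,  0.09631228, -0.09892112],
       [-0.00660602,  0.74872977,  0.66284243]])}
top {'fov_y': 50.979305330767204, 'cx': 323.743685899652, 'cy': 244.52103113760003, 'xyz': array([ 0.40980165, -0.04063643,  1.24472545]), 'orientation': array([[-0.01530144,  0.99566814, -0.09171057],
       [-0.99969638, -0.01700577, -0.01783126],
       [-0.01931363,  0.09140988,  0.99562604]])}
wrist {'fov_y': 65.70646984690485, 'cx': 315.3638466724139, 'cy': 238.19961806557174, 'T_tool_cam': array([[ 9.99999946e-01, -3.25185219e-04, -3.66177043e-05,
         1.66498818e-03],
       [-3.23317827e-04, -9.64534297e-01, -2.63957356e-01,
        -6.94874441e-02],
       [ 5.05159991e-05,  2.63957354e-01, -9.64534350e-01,
        -1.41140017e-01],
       [ 0.00000000e+00,  0.00000000e+00,  0.00000000e+00,
         1.00000000e+00]])}
```

View pics/top0.png

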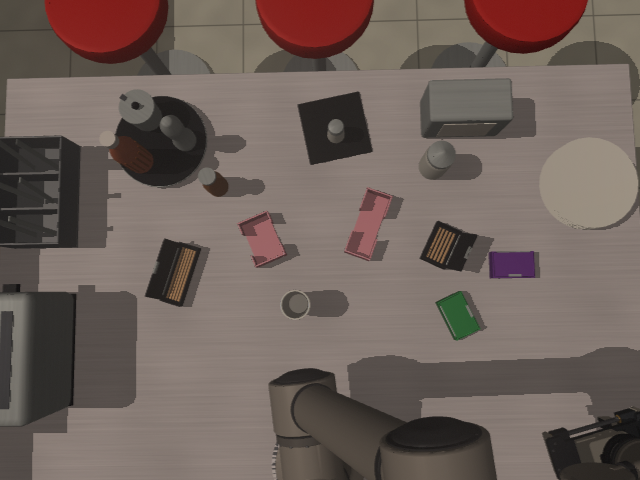

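View pics/scene0.png

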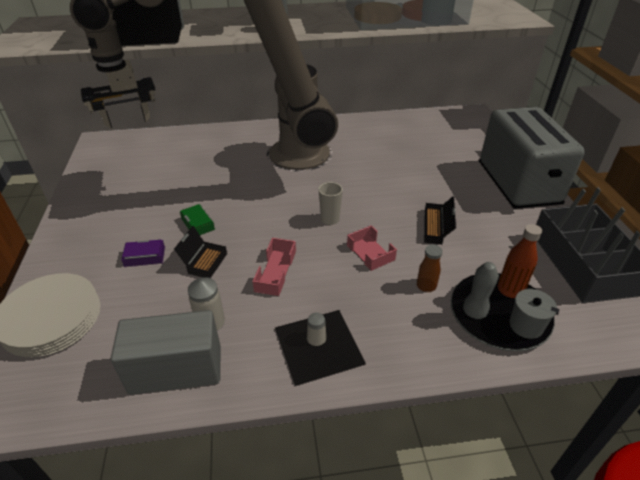

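View pics/wrist0.png

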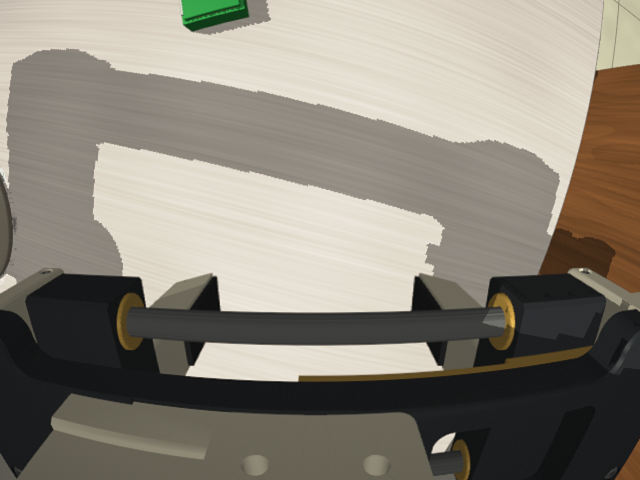

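Candidates for the black boxes in the top view: (175,272) long and black, (448,246) short and black, (458,315) green look-alike, (512,264) purple look-alike. The caddies are at (370,224), long, and (262,239), short. I'm choosing the two black boxes and checking them in close crops.

Run:
```python
import cv2,numpy as np
a=cv2.imread("pics/top0.png")
p=[a[225:320,130:220],a[210:290,405:495],a[180:270,230:320],a[180:270,330:410]]
p=[cv2.resize(x,(400,300) if 0 else None,fx=4.2,fy=3.1 if 0 else 4.2,interpolation=cv2.INTER_CUBIC)[:300 if 0 else 400,:390] for x in p]
p=[cv2.copyMakeBorder(x,0,400-x.shape[0],0,390-x.shape[1],0) for x in p]
o=np.vstack([np.hstack(p[:2]),np.hstack(p[2:])]); cv2.imwrite("pics/crop0.png",cv2.resize(o,(585,600)))
```

```text
(no output)
```

View pics/crop0.png

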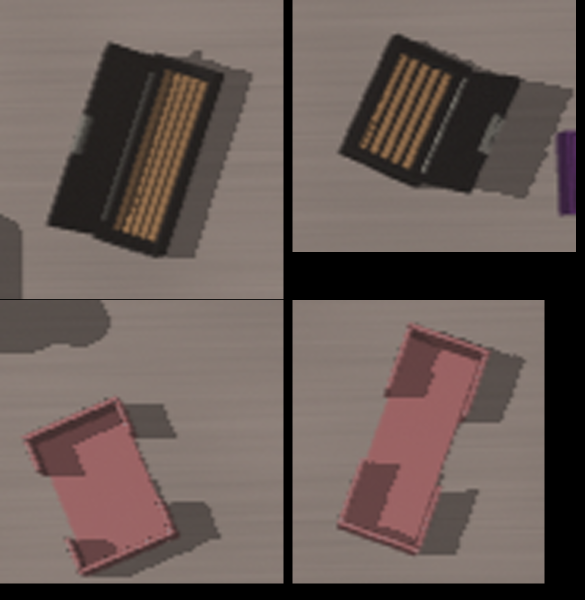

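```bash
cat > h.py <<'E'
import numpy as np,cv2
from plant import r
def rays(c,px,pose=None):
    px=np.atleast_2d(np.asarray(px,float)); f=240/np.tan(np.radians(c["fov_y"]/2))
    d=px-[c["cx"],c["cy"]]
    if "T_tool_cam" in c:
        rr=np.hypot(*d.T)+1e-9; th=rr/f
        v=np.c_[np.sin(th)*d[:,0]/rr,-np.sin(th)*d[:,1]/rr,-np.cos(th)]
        T=np.asarray(c["T_tool_cam"]); R,p=pose[1]@T[:3,:3],pose[0]+pose[1]@T[:3,3]
    else:
        v=np.c_[d[:,0]/f,-d[:,1]/f,-np.ones(len(d))]; R,p=np.asarray(c["orientation"]),np.asarray(c["xyz"])
    return p,v@R.T
def plane(c,px,z,pose=None):
    p,v=rays(c,px,pose); return p+v*((z-p[2])/v[:,2])[:,None]
def proj(c,X,pose=None):
    X=np.atleast_2d(X); f=240/np.tan(np.radians(c["fov_y"]/2))
    if "T_tool_cam" in c:
        T=np.asarray(c["T_tool_cam"]); R,p=pose[1]@T[:3,:3],pose[0]+pose[1]@T[:3,3]
    else: R,p=np.asarray(c["orientation"]),np.asarray(c["xyz"])
    v=(X-p)@R; q=np.c_[v[:,0],-v[:,1]]
    if "T_tool_cam" in c:
        th=np.arctan2(np.hypot(*q.T),-v[:,2]); return q/np.hypot(*q.T)[:,None]*(f*th)[:,None]+[c["cx"],c["cy"]]
    return q/(-v[:,2:])*f+[c["cx"],c["cy"]]
def snap(n,fn):
    s=r.get_state(); c=r.camera(n); cv2.imwrite("pics/"+fn,c["img"]); return c,(s["position"],s["eef_rot"])
def st():
    s=r.get_state(); R=s["eef_rot"]
    print("t",round(s["clock"],2),"p",s["position"].round(4),"yawx",round(float(np.degrees(np.arctan2(R[1,0],R[0,0]))),2),"w",round(s["width"],4),"F",s["contact_force"].round(1),"j",s["joint_pos"].round(0))
def go(x,y,z,yaw=None):
    "tool-frame shift (after turning) to reach target, tool pointing down"
    s=r.get_state();R=s["eef_rot"];y0=np.degrees(np.arctan2(R[1,0],R[0,0]))
    dw=0
    if yaw is not None: dw=-((yaw-y0+180)%360-180)
    print("turn wz rad",round(np.radians(dw),4),"deg",round(dw,2))
    d=np.array([x,y,z])-s["position"]
    print("shift tool(before turn)",(R.T@d).round(4))
    if yaw is not None:
        a=np.radians(yaw); R2=np.array([[np.cos(a),np.sin(a),0],[np.sin(a),-np.cos(a),0],[0,0,-1]])
        print("shift tool(after turn)",(R2.T@d).round(4))
E
python3 - <<'E'
from h import *
c=r.camera("top"); im=c["img"]; hsv=cv2.cvtColor(im,cv2.COLOR_BGR2HSV)
def blobs(m,z,mn=60,n=""):
    cs,_=cv2.findContours(m.astype(np.uint8)*255,cv2.RETR_EXTERNAL,cv2.CHAIN_APPROX_NONE)
    for k in cs:
        if cv2.contourArea(k)<mn: continue
        W=plane(c,k.reshape(-1,2),z)[:,:2]
        (cx,cy),(w,h),a=cv2.minAreaRect((W*1000).astype(np.float32))
        print(n,k.reshape(-1,2).mean(0).round(),"ctr",round(cx),round(cy),"size",round(w),round(h),"ang",round(a,1))
m=(hsv[...,0]>170)|(hsv[...,0]<6); m&=(hsv[...,1]>70)&(hsv[...,2]>60); m[:100]=0; m[350:]=0
blobs(cv2.morphologyEx(m.astype(np.uint8),cv2.MORPH_CLOSE,np.ones((5,5))),.04,200,"pink")
m=(hsv[...,2]<60); m[:200]=0;m[330:]=0
blobs(m,.028,200,"black")
m=(hsv[...,0]>5)&(hsv[...,0]<20)&(hsv[...,1]>90)&(hsv[...,2]>100); blobs(m,.02,20,"orange")
for n,p,z in [("pourer base?",(441,155),.137),("jugtop",(206,176),.12),("tumblerrim",(296,304),.11)]: print(n,plane(c,[p],z)[0].round(3))
print(hsv[272,185],hsv[239,262])
E
```

```text
pink [261. 239.] ctr 538 131 size 118 80 ang 22.5
pink [368. 223.] ctr 570 -127 size 65 168 ang 69.3
black [ 41. 304.] ctr 378 677 size 196 101 ang 79.7
black [173. 272.] ctr 462 349 size 93 149 ang 72.3
black [449. 247.] ctr 512 -320 size 102 110 ang 64.0
black [ 49. 234.] ctr 585 681 size 117 192 ang 0.3
black [ 26. 217.] ctr 593 711 size 144 105 ang 89.0
orange [181. 276.] ctr 455 329 size 25 128 ang 72.0
orange [447. 248.] ctr 509 -318 size 5 77 ang 63.8
orange [443. 246.] ctr 513 -310 size 5 78 ang 63.3
orange [440. 245.] ctr 517 -302 size 5 77 ang 63.5
orange [437. 243.] ctr 521 -294 size 5 76 ang 63.1
pourer base? [ 0.708 -0.286  0.137]
jugtop [0.675 0.246 0.12 ]
tumblerrim [0.381 0.044 0.11 ]
[ 14 110  97] [  0  89 155]
```

Run:
```python
from h import *
st(); go(.479,-.282,.25,-116.5)
```

```text
t 0.2 p [ 0.1359 -0.5069  0.2433] yawx -75.0 w 0.0919 F [-0.7  0.9 -0.6] j [-83.  20.  87.  -0.  73.  -8.]
turn wz rad 0.7243 deg 41.5
shift tool(before turn) [-0.1284 -0.3896 -0.0065]
shift tool(after turn) [-0.3544 -0.2067 -0.0067]
```

```bash
python3 -m jog '[[[0,0,0.145],[0,0,0],1],[[0,0,0.145],[0,0,0],1],[[0,0,0.145],[0,0,0],1],[[0,0,0.145],[0,0,0],1],[[0,0,0.145],[0,0,-0.007],1],[[0,0,0],[-0.041,-0.024,0],1],[[0,0,0],[-0.041,-0.024,0],1],[[0,0,0],[-0.041,-0.024,0],1],[[0,0,0],[-0.041,-0.024,0],1],[[0,0,0],[-0.041,-0.024,0],1],[[0,0,0],[-0.041,-0.024,0],1]]' ; python3 -m jog '[[[0,0,0],[-0.041,-0.024,0],-1],[[0,0,0],[-0.041,-0.024,0],-1],[[0,0,0],[-0.026,-0.015,0],-1],[[0,0,0],[0,0,0],-1]]'
python3 - <<'E'
from h import *
st(); c,p=snap("wrist","w1.png")
E
```

```text
clock: 1.3
position: [0.376, -0.35, 0.2507]
eef_rot: [[-0.447, -0.895, -0.0], [-0.895, 0.447, -0.0], [0.0, -0.0, -1.0]]
contact_force: [0.4, -1.7, -0.1]
width: 0.0917
clock: 1.7
position: [0.4818, -0.2804, 0.2502]
eef_rot: [[-0.443, -0.897, 0.0], [-0.897, 0.443, 0.001], [-0.001, 0.0, -1.0]]
contact_force: [-0.4, -0.0, -0.5]
width: 0.0642
t 1.7 p [ 0.4818 -0.2804  0.2502] yawx -116.28 w 0.0642 F [-0.4 -0.  -0.5] j [-38.  23.  81.   0.  76.  78.]
```

View pics/w1.png

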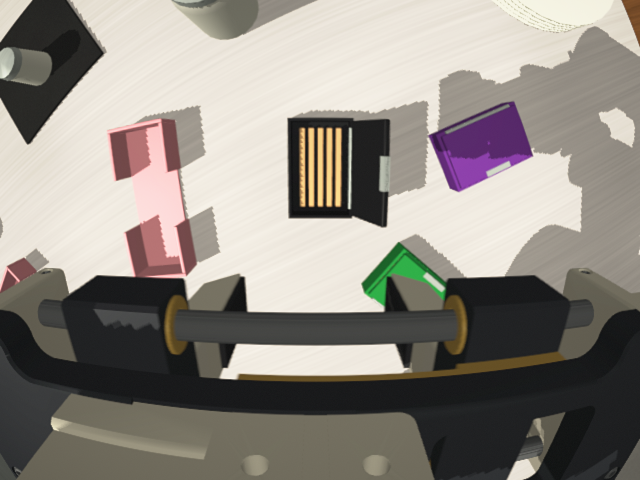

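Run:
```python
from h import *
a=cv2.imread("pics/w1.png")
cv2.imwrite("pics/c1.png",cv2.resize(a[100:240,270:440],None,fx=4.2,fy=4.2,interpolation=cv2.INTER_CUBIC))
```

```text
(no output)
```

View pics/c1.png

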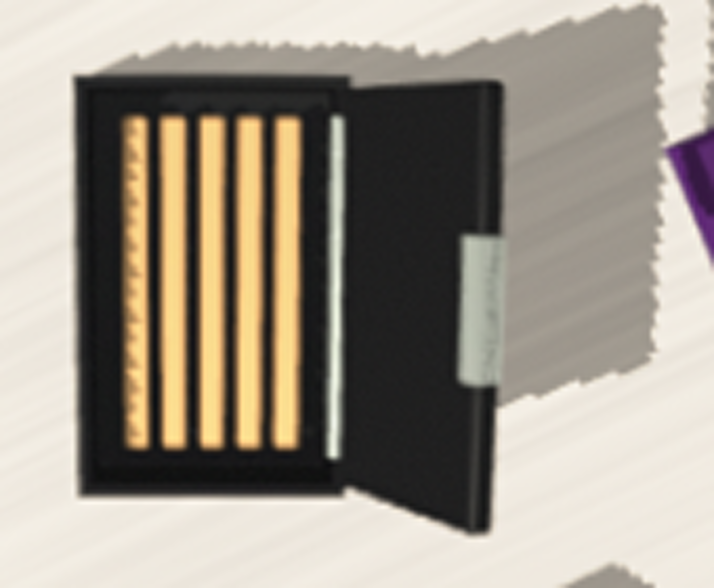

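Run:
```python
from h import *
st(); s=r.get_state(); c=r.camera("wrist"); p=(s["position"],s["eef_rot"])
P=plane(c,[(288.1,118.3),(289.5,217.9),(353.1,118.3),(351.7,217.9)],.028,p); print(P.round(4)); print("len",np.linalg.norm(P[1]-P[0]),np.linalg.norm(P[3]-P[2]),np.linalg.norm(P[2]-P[0]))
d=P[0]-P[1]; print("x yaw",np.degrees(np.arctan2(d[1],d[0])), "mid y",P.mean(0))
d2=P[2]-P[3]; print(np.degrees(np.arctan2(d2[1],d2[0])))
a=np.radians(-26.5); 
yax=np.array([-np.sin(a),np.cos(a),0]); L=(P[0]+P[1])/2
print("centre from free side",L-yax*.032)
H=L-yax*.061; H[2]=.028
print("hinge",H)
for th in np.radians([100,110,115,120,126]):
    E=H-yax*.058*-np.cos(th)*1+np.array([0,0,.058*np.sin(th)]); 
    X=np.array([np.cos(a),np.sin(a),0])*.047
    print(np.degrees(th).round(),proj(c,[E+X,E,E-X],p).round(1).tolist())
```

```text
t 1.75 p [ 0.4802 -0.2816  0.2502] yawx -116.35 w 0.0606 F [-0.7  0.2 -1.7] j [-38.  23.  82.  -0.  76.  78.]
[[ 0.5726 -0.3005  0.028 ]
 [ 0.4839 -0.257   0.028 ]
 [ 0.5449 -0.3568  0.028 ]
 [ 0.4563 -0.3129  0.028 ]]
len 0.09874127981195378 0.09889760332292681 0.06269420433622147
x yaw -26.107753813491545 mid y [ 0.51443686 -0.30679115  0.028     ]
-26.31896722106497
centre from free side [ 0.51397036 -0.3073903   0.028     ]
hinge [ 0.50103063 -0.3333434   0.028     ]
100.0 [[370.6, 118.3], [369.6, 174.8], [367.8, 229.7]]
110.0 [[381.8, 118.9], [380.6, 174.7], [378.6, 229.0]]
115.0 [[386.9, 119.2], [385.6, 174.6], [383.5, 228.5]]
120.0 [[391.6, 119.6], [390.3, 174.5], [388.0, 227.9]]
126.0 [[396.6, 120.0], [395.3, 174.3], [392.9, 227.0]]
```

```bash
cat >> h.py <<'E'
def uz(C,yaw,u,v,z,turn=None):
    "box coords: u along box y, v along box x"
    a=np.radians(yaw); P=np.array([C[0],C[1],0])+u*np.array([-np.sin(a),np.cos(a),0])+v*np.array([np.cos(a),np.sin(a),0])
    return P[0],P[1],z
E
python3 - <<'E'
from h import *
st(); go(*uz((.5145,-.307),-26.2,-.104,0,.17)); go(*uz((.5145,-.307),-26.2,-.104,0,.077))
E
```

```text
t 1.8 p [ 0.4793 -0.2825  0.2503] yawx -116.44 w 0.0564 F [-0.2 -0.5  0.6] j [-38.  23.  82.  -0.  76.  78.]
turn wz rad 0.0 deg 0
shift tool(before turn) [ 0.1102 -0.043   0.0803]
turn wz rad 0.0 deg 0
shift tool(before turn) [ 0.1102 -0.0431  0.1733]
```

```bash
python3 -m jog '[[[0,0,0],[0.037,-0.0145,0.02],-1],[[0,0,0],[0.037,-0.0145,0.02],-1],[[0,0,0],[0.036,-0.014,0.02],-1],[[0,0,0],[0,0,0.04],-1],[[0,0,0],[0,0,0.04],-1],[[0,0,0],[0,0,0.033],-1],[[0,0,0],[0,0,0],-1],[[0,0,0],[0,0,0],-1]]'
python3 - <<'E'
from h import *
st(); c,p=snap("wrist","w2.png"); snap("scene","s2.png")
E
```

```text
clock: 2.6
position: [0.4678, -0.4015, 0.0783]
eef_rot: [[-0.448, -0.894, -0.0], [-0.894, 0.448, -0.0], [0.0, 0.0, -1.0]]
contact_force: [0.4, 0.4, 0.8]
width: 0.0004
t 2.6 p [ 0.4678 -0.4015  0.0783] yawx -116.62 w 0.0004 F [0.4 0.4 0.8] j [-48.  38.  84.  -0.  58.  69.]
```

View pics/w2.png

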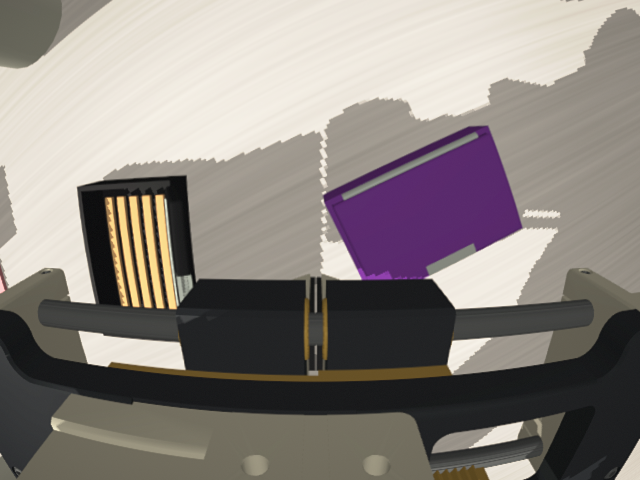

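View pics/s2.png

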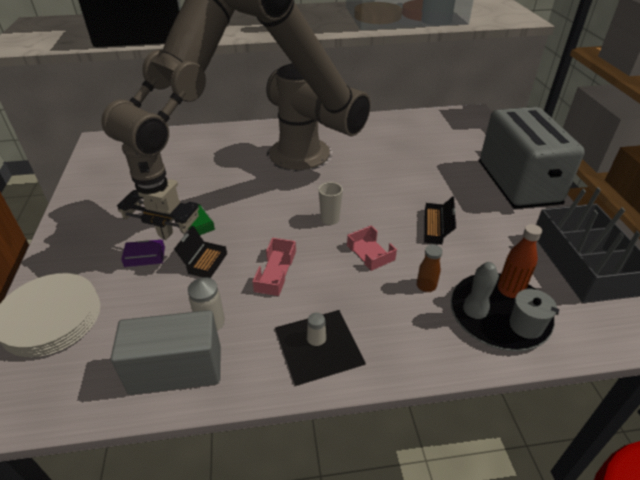

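```bash
python3 -m jog '[[[0,0,0],[-0.013,0,0],-1],[[0,0,0],[-0.013,0,0],-1],[[0,0,0],[-0.013,0,0],-1],[[0,0,0],[-0.013,0,0],-1],[[0,0,0],[-0.011,0,-0.003],-1],[[0,0,0],[-0.011,0,-0.003],-1],[[0,0,0],[-0.011,0,0.004],-1],[[0,0,0],[-0.01,0,0.006],-1],[[0,0,0],[0,0,0],-1]]'
python3 - <<'E'
from h import *
st(); c,p=snap("wrist","w3.png"); snap("scene","s3.png")
E
```

```text
clock: 3.6
position: [0.5111, -0.3138, 0.0725]
eef_rot: [[-0.446, -0.895, -0.002], [-0.895, 0.446, 0.002], [-0.001, 0.002, -1.0]]
contact_force: [-0.6, 0.6, 0.1]
width: -0.0
t 3.6 p [ 0.5111 -0.3138  0.0725] yawx -116.46 w -0.0 F [-0.6  0.6  0.1] j [-39.  37.  87.   0.  56.  78.]
```

View pics/w3.png

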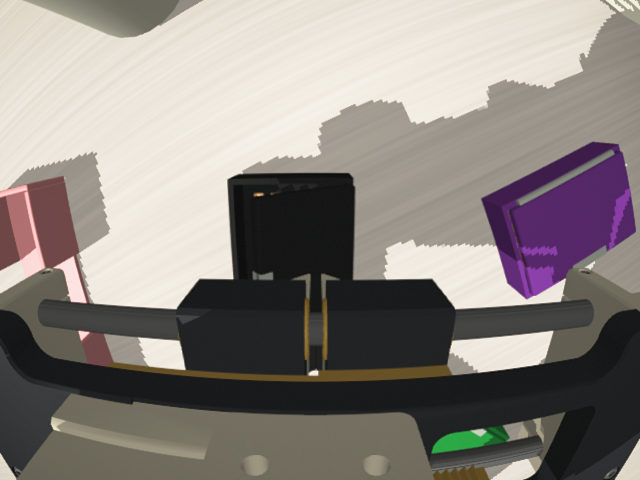

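View pics/s3.png

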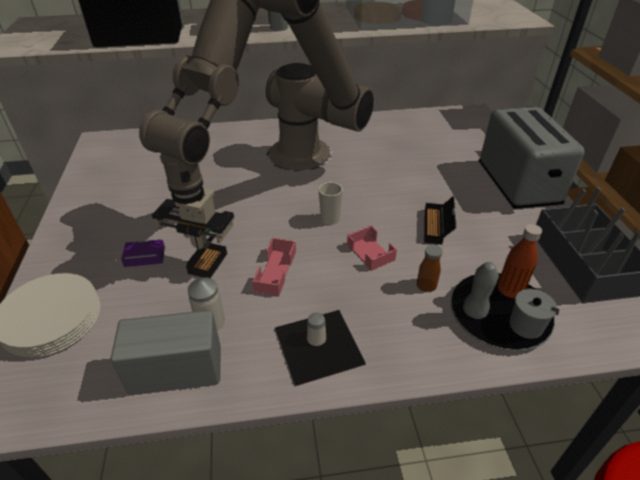

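```bash
python3 -m jog '[[[0,0,0],[-0.008,0,0.008],-1],[[0,0,0],[-0.006,0,0.008],-1],[[0,0,0],[-0.004,0,0.004],-1],[[0,0,0],[0,0,0.004],-1],[[0,0,0],[0,0,0],-1]]'; python3 -m jog '[[[0,0,0],[0,0,0.002],-1],[[0,0,0],[0,0,0],-1]]'
```

```text
clock: 4.2
position: [0.5192, -0.2983, 0.051]
eef_rot: [[-0.447, -0.895, -0.0], [-0.895, 0.447, 0.001], [-0.001, 0.001, -1.0]]
contact_force: [-4.1, 6.4, 12.8]
width: 0.0003
clock: 4.4
position: [0.5193, -0.2983, 0.0507]
eef_rot: [[-0.447, -0.895, 0.001], [-0.895, 0.447, 0.001], [-0.001, -0.0, -1.0]]
contact_force: [-6.3, 8.6, 25.5]
width: 0.0007
```

```bash
python3 -m jog '[[[0,0,0],[0,0,-0.03],-1],[[0,0,0],[0,0,-0.05],1],[[0,0,0],[0,0.025,-0.05],1],[[0,0,0],[0,0.025,-0.03],1],[[0,0,0],[0,0,0],1],[[0,0,0],[0,0,0],1],[[0,0,0],[0,0,0],1]]'
python3 - <<'E'
from h import *
st(); c,p=snap("wrist","w4.png"); np.savez("p4.npz",*p); st()
a=c["img"];cv2.imwrite("pics/c4.png",cv2.resize(a[90:250,230:390],None,fx=3.7,fy=3.7,interpolation=cv2.INTER_CUBIC))
E
```

```text
clock: 5.1
position: [0.4766, -0.2781, 0.2011]
eef_rot: [[-0.447, -0.895, -0.002], [-0.895, 0.447, 0.001], [-0.0, 0.002, -1.0]]
contact_force: [-0.6, -0.3, -1.1]
width: 0.0438
t 5.1 p [ 0.4766 -0.2781  0.2011] yawx -116.54 w 0.0438 F [-0.6 -0.3 -1.1] j [-38.  25.  87.  -0.  69.  78.]
t 5.15 p [ 0.4766 -0.2782  0.2008] yawx -116.54 w 0.0481 F [-0.3  0.1  0.4] j [-38.  25.  87.  -0.  69.  78.]
```

View pics/w4.png

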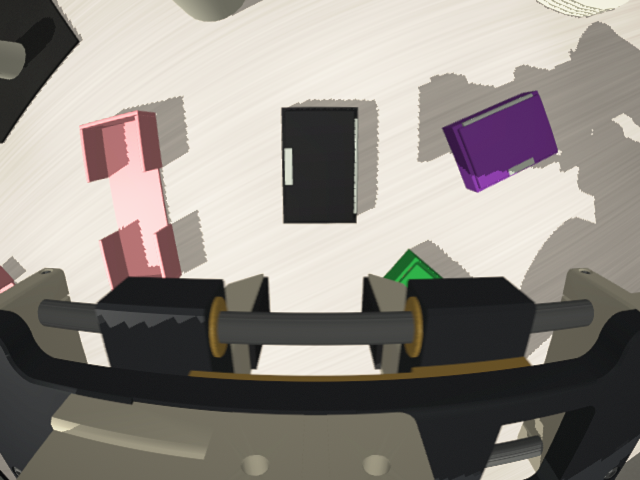

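View pics/c4.png

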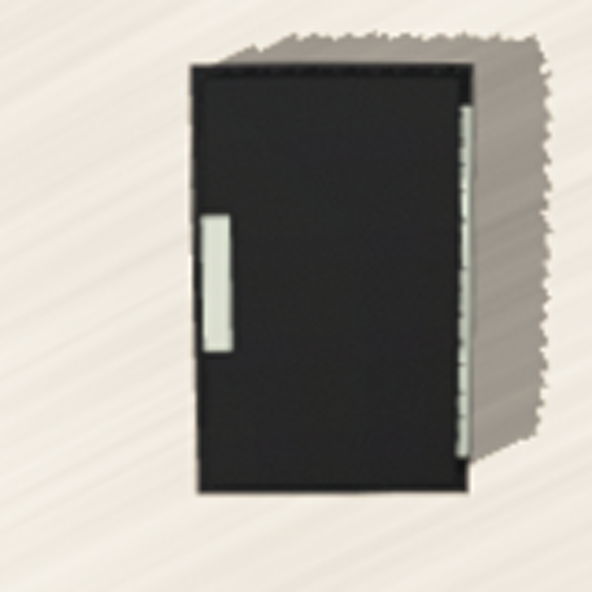

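The short lid is shut flat: the chrome strip is at (288,167) and the lid sits flush within the rim. Next I measure the tray and go in for the grasp.

Run:
```python
from h import *
z=np.load("p4.npz"); p=(z["arr_0"],z["arr_1"]); c=r.camera("wrist")
q=np.array([(191,65),(199,494),(473,65),(467,494)])/3.7+[230,90]
P=plane(c,q,.028,p); print(P.round(4),[np.linalg.norm(P[i]-P[j]).round(4) for i,j in((0,1),(2,3),(0,2),(1,3))])
for i,j in((0,1),(2,3)): d=P[i]-P[j]; print(np.degrees(np.arctan2(d[1],d[0])))
C=P.mean(0); print(C); st(); go(C[0],C[1],.024,-116.4)
```

```text
[[ 0.5754 -0.2984  0.028 ]
 [ 0.486  -0.2545  0.028 ]
 [ 0.5472 -0.3554  0.028 ]
 [ 0.4579 -0.311   0.028 ]] [np.float64(0.0996), np.float64(0.0997), np.float64(0.0635), np.float64(0.063)]
-26.15771574542768
-26.432528481178476
[ 0.5166117  -0.30482361  0.028     ]
t 5.2 p [ 0.4766 -0.2781  0.2007] yawx -116.54 w 0.0518 F [-0.8  1.2 -0.5] j [-38.  25.  87.  -0.  69.  78.]
turn wz rad -0.0024 deg -0.14
shift tool(before turn) [ 0.0061 -0.0482  0.1766]
shift tool(after turn) [ 0.0061 -0.0477  0.1767]
```

```bash
python3 -m jog '[[[0,0,0],[0.003,-0.024,0.03],1],[[0,0,0],[0.003,-0.024,0.03],1],[[0,0,0],[0,0,0.02],1],[[0,0,0],[0,0,0.02],1],[[0,0,0],[0,0,0],1],[[0,0,0],[0,0,0.03],1],[[0,0,0],[0,0,0.03],1],[[0,0,0],[0,0,0.016],1],[[0,0,0],[0,0,0],1]]'; python3 -m jog '[[[0,0,0],[0,0,0],-1],[[0,0,0],[0,0,0],-1],[[0,0,0],[0,0,0],-1],[[0,0,0],[0,0,0],-1],[[0,0,0],[0,0,0],-1],[[0,0,0],[0,0,0],-1]]'
```

```text
clock: 6.1
position: [0.5159, -0.3043, 0.0243]
eef_rot: [[-0.447, -0.895, -0.004], [-0.895, 0.447, 0.003], [-0.001, 0.005, -1.0]]
contact_force: [-0.0, -0.2, 0.0]
width: 0.0917
clock: 6.7
position: [0.5176, -0.3052, 0.0275]
eef_rot: [[-0.447, -0.895, 0.002], [-0.895, 0.447, -0.001], [-0.0, -0.002, -1.0]]
contact_force: [1.5, 2.0, 6.9]
width: 0.0635
```

```bash
python3 -m jog '[[[0,0,0],[0,0,-0.02],-1],[[0,0,0],[0,0,-0.04],-1],[[0,0,0],[0,0,-0.05],-1],[[0,0,0],[0,0,-0.05],-1],[[0,0,0],[0,0,-0.02],-1],[[0,0,0],[0,0,0],-1]]'
python3 - <<'E'
from h import *
st(); snap("scene","s5.png"); go(.492,.112,.2,-67.5)
E
```

```text
clock: 7.3
position: [0.518, -0.306, 0.2098]
eef_rot: [[-0.447, -0.895, 0.005], [-0.895, 0.447, -0.004], [0.002, -0.006, -1.0]]
contact_force: [0.3, -0.9, -4.5]
width: 0.0637
t 7.3 p [ 0.518  -0.306   0.2098] yawx -116.54 w 0.0637 F [ 0.3 -0.9 -4.5] j [-38.  29.  78.  -0.  73.  79.]
turn wz rad -0.8559 deg -49.04
shift tool(before turn) [-0.3621  0.2087  0.0063]
shift tool(after turn) [-0.395  -0.1367  0.0068]
```

View pics/s5.png

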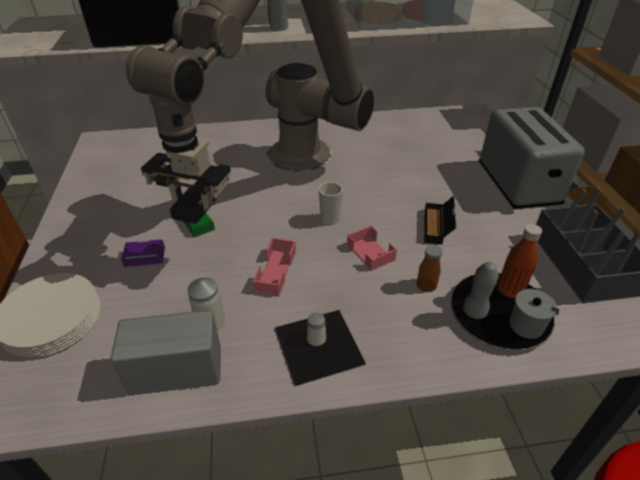

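```bash
python3 -m jog '[[[0,0,-0.1427],[0,0,0],-1],[[0,0,-0.1427],[0,0,0],-1],[[0,0,-0.1427],[0,0,0],-1],[[0,0,-0.1427],[0,0,0],-1],[[0,0,-0.1427],[0,0,0],-1],[[0,0,-0.1427],[0,0,0],-1],[[0,0,0],[-0.02,-0.007,0],-1],[[0,0,0],[-0.036,-0.0124,0],-1],[[0,0,0],[-0.036,-0.0124,0],-1],[[0,0,0],[-0.036,-0.0124,0],-1],[[0,0,0],[-0.036,-0.0124,0],-1],[[0,0,0],[-0.036,-0.0124,0],-1]]' ; python3 -m jog '[[[0,0,0],[-0.036,-0.0124,0],-1],[[0,0,0],[-0.036,-0.0124,0],-1],[[0,0,0],[-0.036,-0.0124,0],-1],[[0,0,0],[-0.036,-0.0124,0],-1],[[0,0,0],[-0.036,-0.0124,0],-1],[[0,0,0],[-0.015,-0.0062,0],-1],[[0,0,0],[0,0,0],-1],[[0,0,0],[0,0,0],-1],[[0,0,0],[0,0,0],-1]]'
python3 - <<'E'
from h import *
st(); c,p=snap("wrist","w6.png"); np.savez("p6.npz",*p); st()
E
```

```text
clock: 8.55
position: [0.5022, -0.0921, 0.2034]
eef_rot: [[0.383, -0.924, -0.006], [-0.924, -0.383, 0.002], [-0.004, 0.005, -1.0]]
contact_force: [-0.1, -0.0, -4.6]
width: 0.0637
clock: 9.45
position: [0.4919, 0.1114, 0.2051]
eef_rot: [[0.382, -0.924, -0.003], [-0.924, -0.382, -0.001], [-0.0, 0.003, -1.0]]
contact_force: [0.5, 0.4, -3.8]
width: 0.0638
t 9.45 p [0.4919 0.1114 0.2051] yawx -67.53 w 0.0638 F [ 0.5  0.4 -3.8] j [ 4. 20. 94. -0. 67. 72.]
t 9.5 p [0.4921 0.1113 0.2055] yawx -67.56 w 0.0635 F [-0.4 -0.4 -4.2] j [ 4. 20. 94. -0. 67. 72.]
```

View pics/w6.png

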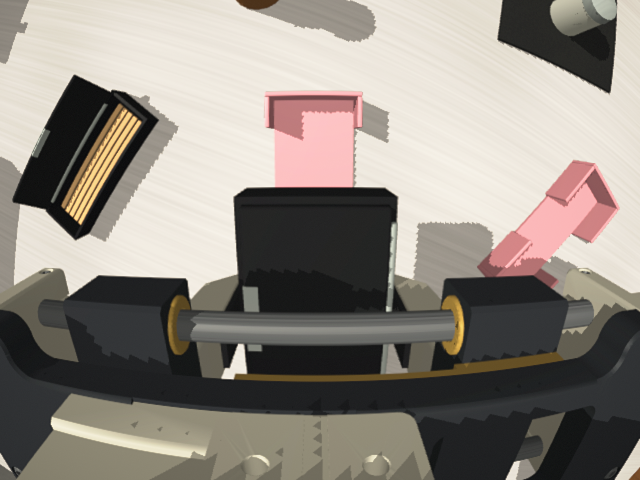

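Run:
```python
from h import *
a=cv2.imread("pics/w6.png")
cv2.imwrite("pics/c6.png",cv2.resize(a[75:205,225:405],None,fx=4,fy=4,interpolation=cv2.INTER_CUBIC))
```

```text
(no output)
```

View pics/c6.png

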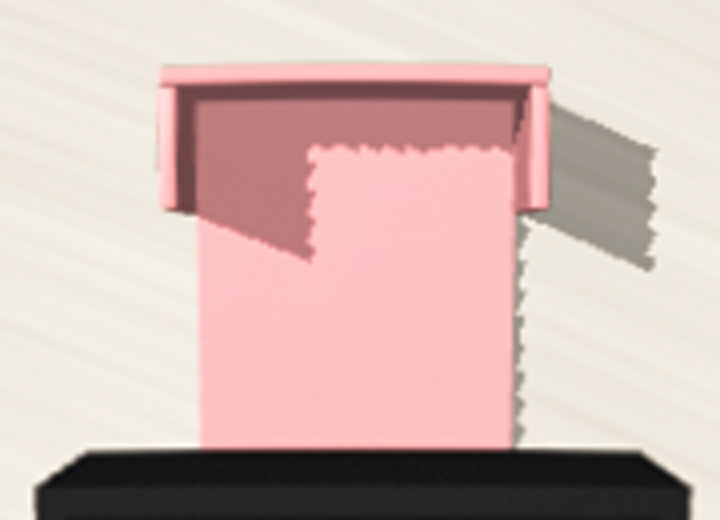

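Run:
```python
from h import *
z=np.load("p6.npz"); p=(z["arr_0"],z["arr_1"]); c=r.camera("wrist")
o=np.array([225,75])
F=plane(c,np.array([(161,66),(551,66),(161,208),(549,208)])/4+o,.04,p); print(F.round(4))
f4=plane(c,np.array([(200,300),(514,300)])/4+o,.004,p)
d=F[1]-F[0]; print("w",np.linalg.norm(d),"jawyaw",np.degrees(np.arctan2(d[1],d[0])),"floor w",np.linalg.norm(f4[1]-f4[0]))
for i,j in((0,2),(1,3)):
  e=F[i]-F[j]; print("x yaw",np.degrees(np.arctan2(e[1],e[0])),np.linalg.norm(e))
j=d/np.linalg.norm(d); ax=np.array([-j[1],j[0],0]); 
print("C far",(F[0]+F[1])/2-ax*.058,"C notch",(F[2]+F[3])/2-ax*.028, "lat floor", (f4.mean(0)-F[:2].mean(0))@j)
B=plane(c,np.array([(35,488),(692,488)])/4+o,p[0][2]+.0005,p); D=plane(c,np.array([(85,452),(645,452)])/4+o,p[0][2]-.0275,p)
for X in(B,D): print("box end in tool",((X-p[0])@p[1]).round(4))
```

```text
[[0.5774 0.1894 0.04  ]
 [0.6077 0.1161 0.04  ]
 [0.55   0.1782 0.04  ]
 [0.5802 0.105  0.04  ]]
w 0.07928625513457568 jawyaw -67.57162828232832 floor w 0.07187422023839055
x yaw 22.19395514306035 0.02961336904988362
x yaw 21.966643078389275 0.029602839694638308
C far [0.53894063 0.13060487 0.04      ] C notch [0.53923481 0.13092087 0.04      ] lat floor 0.0001323057700334978
box end in tool [[-0.0302 -0.0474 -0.0006]
 [ 0.0335 -0.0474 -0.0006]]
box end in tool [[-0.0304 -0.0472  0.0274]
 [ 0.0342 -0.0472  0.0274]]
```

Run:
```python
from h import *
st(); go(.5408,.1328,.085,-67.6)
```

```text
t 9.55 p [0.4923 0.1113 0.2058] yawx -67.57 w 0.0636 F [-0.4  0.2 -4.1] j [ 4. 20. 94. -0. 67. 72.]
turn wz rad 0.0006 deg 0.03
shift tool(before turn) [-0.0013 -0.0532  0.1207]
shift tool(after turn) [-0.0014 -0.053   0.1208]
```

```bash
python3 -m jog '[[[0,0,0],[-0.0013,-0.027,0.02],-1],[[0,0,0],[0,-0.026,0.03],-1],[[0,0,0],[0,0,0.04],-1],[[0,0,0],[0,0,0.03],-1],[[0,0,0],[0,0,0],-1],[[0,0,0],[0,0,0],-1],[[0,0,0],[0,0,0],-1]]'
python3 - <<'E'
from h import *
st(); c,p=snap("wrist","w7.png"); np.savez("p7.npz",*p); snap("scene","s7.png"); a=cv2.imread("pics/s7.png"); cv2.imwrite("pics/s7c.png",cv2.resize(a[180:320,300:460],None,fx=4,fy=4,interpolation=cv2.INTER_CUBIC))
E
```

```text
clock: 10.25
position: [0.5424, 0.1336, 0.0885]
eef_rot: [[0.382, -0.924, 0.004], [-0.924, -0.382, 0.0], [0.001, -0.004, -1.0]]
contact_force: [-0.3, 0.1, -3.9]
width: 0.0638
t 10.25 p [0.5424 0.1336 0.0885] yawx -67.52 w 0.0638 F [-0.3  0.1 -3.9] j [ 6. 32. 93. -0. 54. 73.]
```

View pics/w7.png

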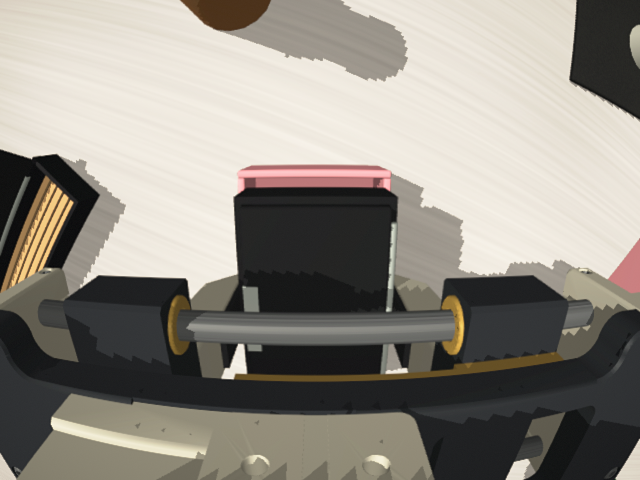

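View pics/s7c.png

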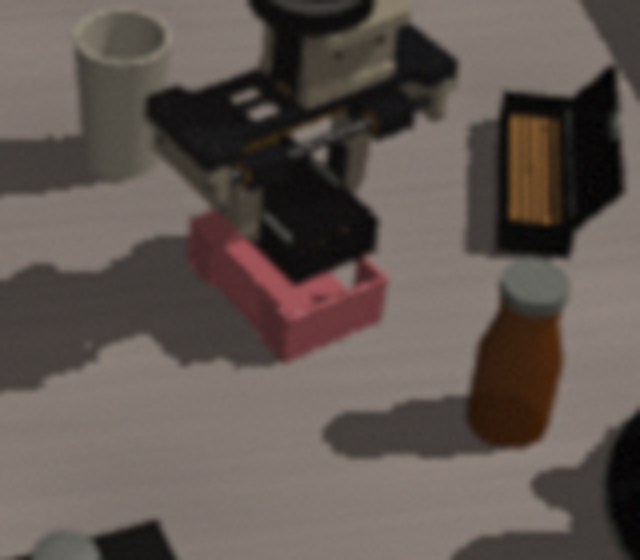

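Run:
```python
from h import *
a=cv2.imread("pics/w7.png"); st()
cv2.imwrite("pics/c7.png",cv2.resize(a[150:230,225:405],None,fx=4,fy=4,interpolation=cv2.INTER_CUBIC))
```

```text
t 10.35 p [0.5422 0.1338 0.0885] yawx -67.5 w 0.0637 F [ 0.1  0.4 -3.9] j [ 6. 32. 93. -0. 54. 74.]
```

View pics/c7.png

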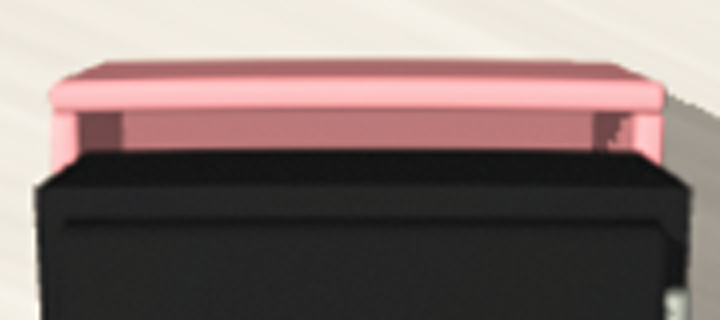

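Run:
```python
from h import *
z=np.load("p7.npz"); p=(z["arr_0"],z["arr_1"]); c=r.camera("wrist"); o=np.array([225,150])
for px,zz in(([(52,83),(664,83)],.04),([(77,112),(635,112)],.04),([(35,188),(692,188)],p[0][2]+.0005),([(85,152),(645,152)],p[0][2]-.0275)):
    X=plane(c,np.array(px)/4+o,zz,p); print(((X-p[0])@p[1]).round(4).tolist())
```

```text
[[-0.0385, -0.0535, 0.0486], [0.0406, -0.0535, 0.0487]]
[[-0.0353, -0.0496, 0.0486], [0.0368, -0.0496, 0.0487]]
[[-0.0303, -0.0474, -0.0004], [0.0336, -0.0474, -0.0003]]
[[-0.0305, -0.0471, 0.0276], [0.0342, -0.0472, 0.0277]]
```

```bash
python3 -m jog '[[[0,0,0],[-0.0007,0.0018,0],-1],[[0,0,0],[0,0,0.01],-1],[[0,0,0],[0,0,0.015],-1],[[0,0,0],[0,0,0.015],-1],[[0,0,0],[0,0,0.008],-1],[[0,0,0],[0,0,0],-1],[[0,0,0],[0,0,0],-1]]'; python3 -m jog '[[[0,0,0],[0,0,0.004],-1],[[0,0,0],[0,0,0.004],-1],[[0,0,0],[0,0,0],-1],[[0,0,0],[0,0,0],-1]]'
```

```text
clock: 11.1
position: [0.5391, 0.1338, 0.0385]
eef_rot: [[0.383, -0.924, 0.0], [-0.924, -0.383, -0.0], [0.0, -0.0, -1.0]]
contact_force: [-0.2, 0.1, -3.6]
width: 0.0635
clock: 11.5
position: [0.5396, 0.1339, 0.0312]
eef_rot: [[0.383, -0.924, 0.002], [-0.924, -0.383, 0.0], [0.001, -0.002, -1.0]]
contact_force: [-0.9, 0.7, 3.6]
width: 0.0638
```

```bash
python3 -m jog '[[[0,0,0],[0,0,0],1],[[0,0,0],[0,0,0],1],[[0,0,0],[0,0,0],1],[[0,0,0],[0,0,0],1],[[0,0,0],[0,0,-0.03],1],[[0,0,0],[0,0,-0.05],1],[[0,0,0],[0,0.03,-0.05],1],[[0,0,0],[0,0.03,-0.04],-1],[[0,0,0],[0,0,0],-1],[[0,0,0],[0,0,0],-1]]'
python3 - <<'E'
from h import *
st(); c,p=snap("wrist","w8.png"); np.savez("p8.npz",*p)
E
```

```text
clock: 12.5
position: [0.4877, 0.1124, 0.1943]
eef_rot: [[0.383, -0.924, 0.003], [-0.924, -0.383, 0.0], [0.001, -0.003, -1.0]]
contact_force: [0.7, 0.2, -1.0]
width: 0.0728
t 12.5 p [0.4877 0.1124 0.1943] yawx -67.5 w 0.0728 F [ 0.7  0.2 -1. ] j [ 4. 20. 96. -0. 65. 72.]
```

View pics/w8.png

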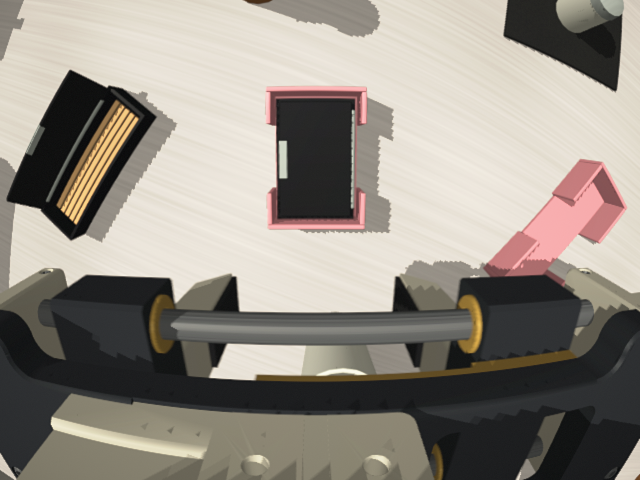

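The short box sits flat in its caddy, with the lid shut and even gaps all round (centre about (317,158)). Now the long box.

Run:
```python
from h import *
st(); go(.41,.349,.23,-107.7)
```

```text
t 12.55 p [0.4875 0.1124 0.1931] yawx -67.5 w 0.0685 F [-0.3  0.4 -0.3] j [ 4. 20. 96. -0. 65. 72.]
turn wz rad 0.7017 deg 40.2
shift tool(before turn) [-0.2482 -0.019  -0.0369]
shift tool(after turn) [-0.2018  0.1457 -0.0369]
```

```bash
python3 -m jog '[[[0,0,0],[-0.041,-0.003,-0.018],-1],[[0,0,0],[-0.041,-0.003,-0.019],-1],[[0,0,0],[-0.041,-0.003,0],-1],[[0,0,0],[-0.041,-0.003,0],-1],[[0,0,0],[-0.042,-0.003,0],-1],[[0,0,0],[-0.042,-0.004,0],-1],[[0,0,0.14],[0,0,0],-1],[[0,0,0.14],[0,0,0],-1],[[0,0,0.14],[0,0,0],-1],[[0,0,0.14],[0,0,0],-1],[[0,0,0.1417],[0,0,0],-1]]'; python3 -m jog '[[[0,0,0],[0,0,0],-1],[[0,0,0],[0,0,0],-1],[[0,0,0],[0,0,0],-1]]'
python3 - <<'E'
from h import *
st(); c,p=snap("wrist","w9.png"); np.savez("p9.npz",*p); st()
a=c["img"];cv2.imwrite("pics/c9.png",cv2.resize(a[70:270,220:400],None,fx=3,fy=3,interpolation=cv2.INTER_CUBIC))
E
```

```text
clock: 13.65
position: [0.4099, 0.349, 0.2279]
eef_rot: [[-0.309, -0.951, -0.003], [-0.951, 0.309, -0.002], [0.003, 0.002, -1.0]]
contact_force: [0.6, -0.0, -0.4]
width: 0.0005
clock: 13.95
position: [0.4101, 0.3489, 0.2294]
eef_rot: [[-0.301, -0.954, -0.001], [-0.954, 0.301, -0.001], [0.001, 0.001, -1.0]]
contact_force: [-0.3, -0.7, -0.4]
width: 0.0005
t 13.95 p [0.4101 0.3489 0.2294] yawx -107.53 w 0.0005 F [-0.3 -0.7 -0.4] j [ 32.  22.  86.  -0.  72. 140.]
t 14.0 p [0.4101 0.3489 0.2297] yawx -107.56 w 0.0004 F [ 0.1 -0.2  0.8] j [ 32.  22.  86.  -0.  72. 140.]
```

View pics/w9.png

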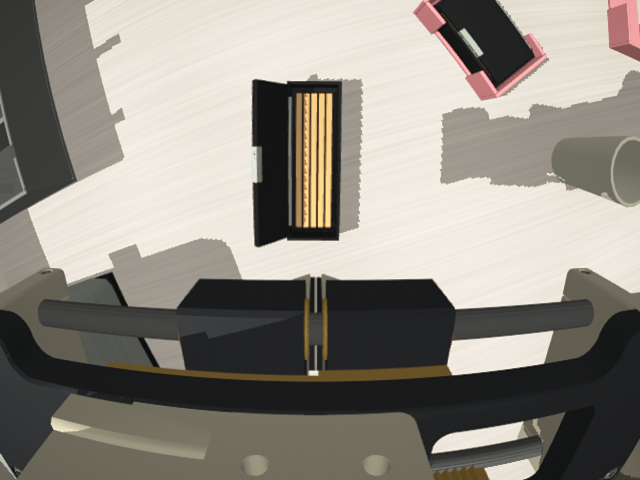

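View pics/c9.png

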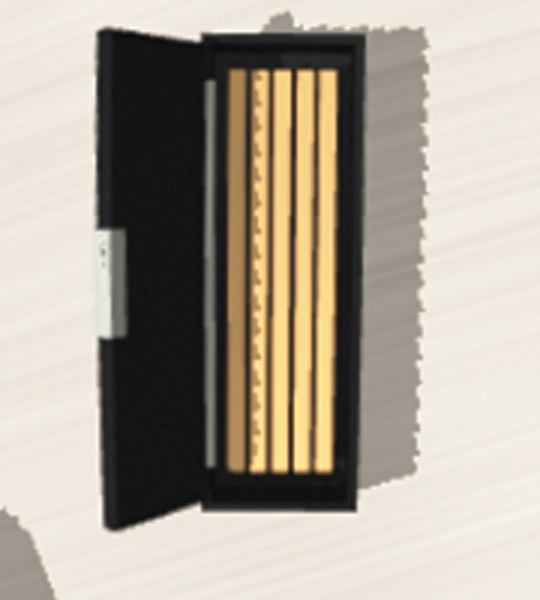

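Run:
```python
from h import *
z=np.load("p9.npz"); p=(z["arr_0"],z["arr_1"]); c=r.camera("wrist"); o=np.array([220,70])
P=plane(c,np.array([(365,34),(356,510),(203,34),(203,510)])/3+o,.028,p); print(P.round(4),[np.linalg.norm(P[i]-P[j]).round(4) for i,j in((0,1),(2,3),(0,2))])
for i,j in((0,1),(2,3)): d=P[i]-P[j]; print(np.degrees(np.arctan2(d[1],d[0])))
C=P.mean(0); print(C)
a=np.radians(-17.8); y=np.array([-np.sin(a),np.cos(a),0]); X=np.array([np.cos(a),np.sin(a),0])*.072
H=C+y*.022; H[2]=.028
for t in(100,105,110,115,120,125):
    E=H-y*.044*np.cos(np.radians(t))+[0,0,.044*np.sin(np.radians(t))]; print(t,proj(c,[E+X,E-X],p).round(1).tolist())
print("meas",(np.array([(98,28),(108,530)])/3+o).round(1).tolist())
st(); go(*uz(C[:2],-17.8,.095,0,.072),-107.8)
```

```text
[[0.5206 0.2865 0.028 ]
 [0.3787 0.3328 0.028 ]
 [0.5353 0.3332 0.028 ]
 [0.3934 0.3794 0.028 ]] [np.float64(0.1493), np.float64(0.1493), np.float64(0.049)]
-18.091111638772524
-18.060776354415225
[0.45698007 0.33296905 0.028     ]
100 [[276.8, 76.5], [278.3, 250.6]]
105 [[272.2, 76.7], [274.0, 250.3]]
110 [[267.9, 77.1], [269.9, 249.9]]
115 [[263.7, 77.5], [266.0, 249.3]]
120 [[259.9, 78.0], [262.4, 248.7]]
125 [[256.3, 78.6], [259.0, 248.0]]
meas [[252.7, 79.3], [256.0, 246.7]]
t 14.05 p [0.4101 0.3488 0.2299] yawx -107.59 w 0.0003 F [-0.  -0.2  0.1] j [ 32.  22.  86.  -0.  72. 140.]
turn wz rad 0.0037 deg 0.21
shift tool(before turn) [-0.0941 -0.0499  0.1578]
shift tool(after turn) [-0.0942 -0.0495  0.1579]
```

Run:
```python
from h import *
c=r.camera("top")
for z in(0,.1,.15): print(z,plane(c,[(80,140),(78,247),(74,295),(74,405)],z).round(3).tolist())
print("body end", uz((.457,.333),-17.9,.19,.037,0),uz((.457,.333),-17.9,.19,-.037,0))
```

```text
0 [[0.803, 0.601, 0.0], [0.529, 0.598, 0.0], [0.409, 0.604, 0.0], [0.142, 0.596, 0.0]]
0.1 [[0.772, 0.549, 0.1], [0.519, 0.546, 0.1], [0.409, 0.552, 0.1], [0.164, 0.545, 0.1]]
0.15 [[0.756, 0.523, 0.15], [0.514, 0.521, 0.15], [0.409, 0.526, 0.15], [0.175, 0.519, 0.15]]
body end (np.float64(0.5506067503255025), np.float64(0.5024307418785005), 0) (np.float64(0.4801887644384242), np.float64(0.5251751315956862), 0)
```

```bash
python3 -m jog '[[[0,0,0.005],[-0.027,-0.017,0.02],-1],[[0,0,0],[-0.027,-0.017,0.02],-1],[[0,0,0],[-0.025,-0.0155,0.02],-1],[[0,0,0],[0,0,0.03],-1],[[0,0,0],[0,0,0],-1],[[0,0,0],[0,0,0.03],-1],[[0,0,0],[0,0,0.03],-1],[[0,0,0],[0,0,0.013],-1],[[0,0,0],[0,0,0],-1]]'
python3 - <<'E'
from h import *
st(); s=r.get_state(); print((s["position"]-[.457,.333,0])@np.array([.307,.952,0])); c,p=snap("wrist","w10.png"); snap("scene","s10.png"); a=cv2.imread("pics/s10.png"); cv2.imwrite("pics/s10c.png",cv2.resize(a[100:300,340:580],None,fx=3,fy=3,interpolation=cv2.INTER_CUBIC))
E
```

```text
clock: 15.0
position: [0.4806, 0.4082, 0.0666]
eef_rot: [[-0.308, -0.951, -0.002], [-0.951, 0.308, -0.002], [0.002, 0.002, -1.0]]
contact_force: [0.8, -0.1, 0.1]
width: 0.0003
t 15.0 p [0.4806 0.4082 0.0666] yawx -107.96 w 0.0003 F [ 0.8 -0.1  0.1] j [ 33.  41.  81.  -0.  58. 141.]
0.07887920867839704
```

View pics/w10.png

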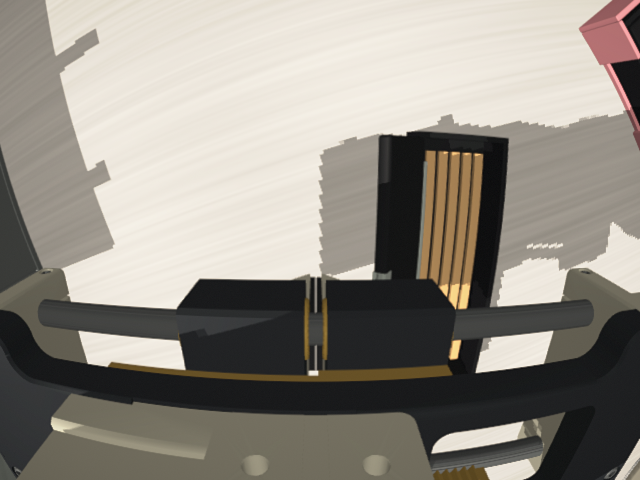

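View pics/s10c.png

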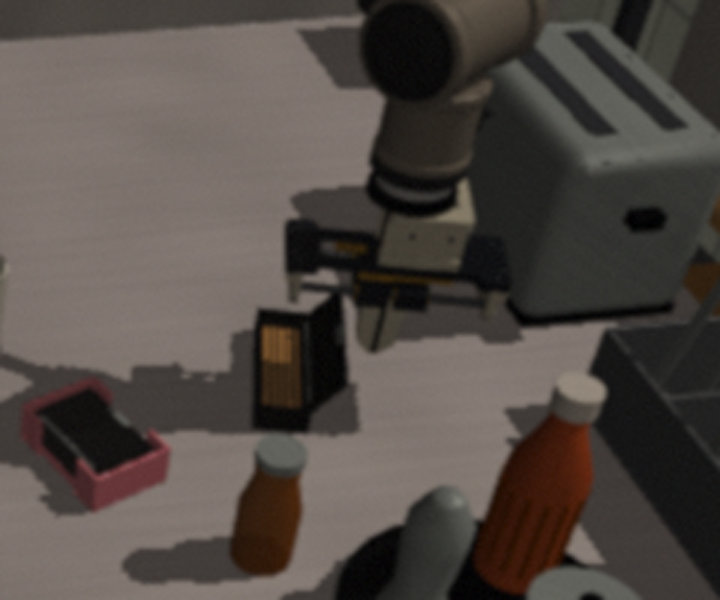

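```bash
python3 -m jog '[[[0,0,0],[0.010,0,0],-1],[[0,0,0],[0.010,0,0],-1],[[0,0,0],[0.010,0,0],-1],[[0,0,0],[0.010,0,-0.005],-1],[[0,0,0],[0.009,0,-0.004],-1],[[0,0,0],[0.008,0,0.002],-1],[[0,0,0],[0.007,0,0.006],-1],[[0,0,0],[0,0,0],-1]]'
python3 - <<'E'
from h import *
st(); s=r.get_state(); print((s["position"]-[.457,.333,0])@np.array([.307,.952,0])); c,p=snap("wrist","w11.png")
E
```

```text
clock: 15.9
position: [0.464, 0.3504, 0.0741]
eef_rot: [[-0.308, -0.951, 0.01], [-0.951, 0.308, 0.007], [-0.01, -0.007, -1.0]]
contact_force: [0.6, 0.1, 1.3]
width: 0.0004
t 15.9 p [0.464  0.3504 0.0741] yawx -107.96 w 0.0004 F [0.6 0.1 1.3] j [ 29.  35.  91.   0.  53. 137.]
0.018750937686937703
```

View pics/w11.png

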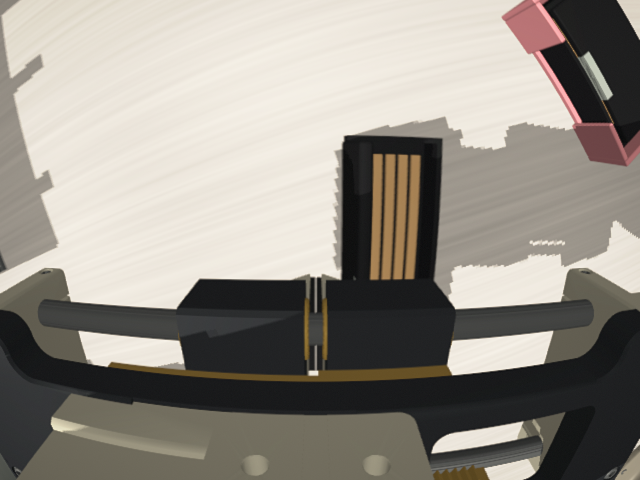

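```bash
python3 -m jog '[[[0,0,0],[0.010,0,-0.001],-1],[[0,0,0],[0.008,0,0.004],-1],[[0,0,0],[0.006,0,0.006],-1],[[0,0,0],[0.006,0,0.006],-1],[[0,0,0],[0,0,0],-1]]'
python3 - <<'E'
from h import *
st(); s=r.get_state(); print((s["position"]-[.457,.333,0])@np.array([.307,.952,0])); c,p=snap("wrist","w12.png")
E
```

```text
clock: 16.45
position: [0.4516, 0.318, 0.0519]
eef_rot: [[-0.309, -0.951, -0.003], [-0.951, 0.309, -0.002], [0.002, 0.002, -1.0]]
contact_force: [-0.5, -0.5, 0.5]
width: 0.0005
t 16.45 p [0.4516 0.318  0.0519] yawx -108.03 w 0.0005 F [-0.5 -0.5  0.5] j [ 27.  35.  96.  -0.  49. 135.]
-0.015921082127831238
```

View pics/w12.png

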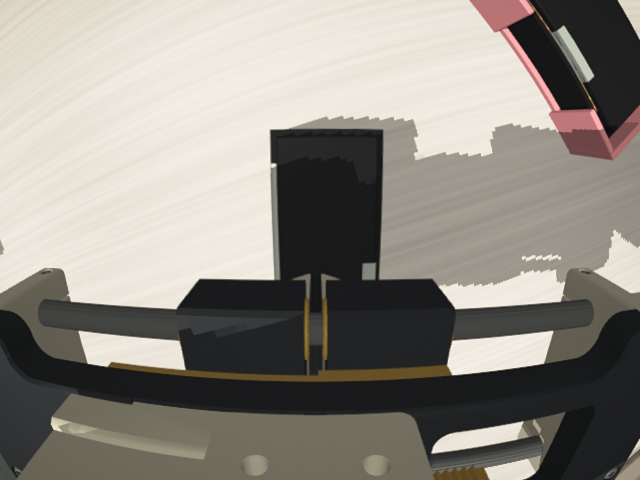

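Nearly flat. I'll press it down.

```bash
python3 -m jog '[[[0,0,0],[0,0,0.003],-1],[[0,0,0],[0,0,0.002],-1],[[0,0,0],[0,0,0],-1]]'
```

```text
clock: 16.8
position: [0.4525, 0.3192, 0.0509]
eef_rot: [[-0.308, -0.951, 0.001], [-0.951, 0.308, -0.0], [0.0, -0.001, -1.0]]
contact_force: [-6.8, -6.4, 25.4]
width: 0.0009
```

```bash
python3 -m jog '[[[0,0,0],[0,0,-0.03],-1],[[0,0,0],[0,0,-0.05],1],[[0,0,0],[0,0.035,-0.05],1],[[0,0,0],[0,0.035,-0.04],1],[[0,0,0],[0,0,0],1],[[0,0,0],[0,0,0],1],[[0,0,0],[0,0,0],1],[[0,0,0],[0,0,0],1]]'
python3 - <<'E'
from h import *
st(); c,p=snap("wrist","w13.png"); np.savez("p13.npz",*p); st()
a=c["img"];cv2.imwrite("pics/c13.png",cv2.resize(a[60:260,240:400],None,fx=3,fy=3,interpolation=cv2.INTER_CUBIC))
E
```

```text
clock: 17.6
position: [0.3939, 0.3378, 0.2052]
eef_rot: [[-0.309, -0.951, -0.002], [-0.951, 0.309, -0.002], [0.002, 0.002, -1.0]]
contact_force: [0.9, -0.1, 0.4]
width: 0.0517
t 17.6 p [0.3939 0.3378 0.2052] yawx -108.02 w 0.0517 F [ 0.9 -0.1  0.4] j [ 32.  21.  92.  -0.  68. 140.]
t 17.65 p [0.394  0.3378 0.2053] yawx -108.02 w 0.056 F [-0.  -0.9 -0. ] j [ 32.  21.  92.  -0.  68. 140.]
```

View pics/w13.png

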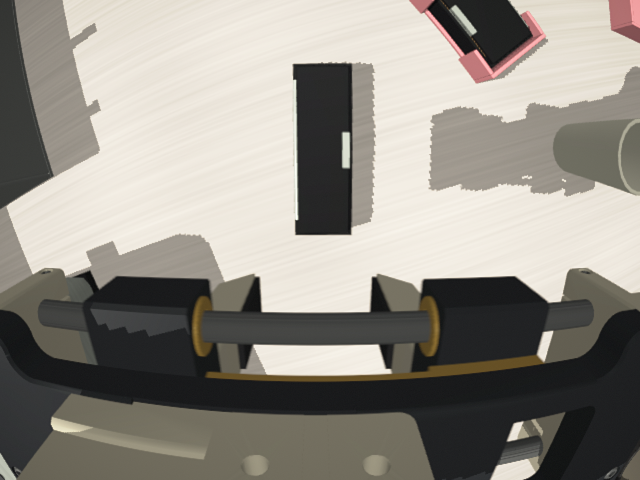

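View pics/c13.png

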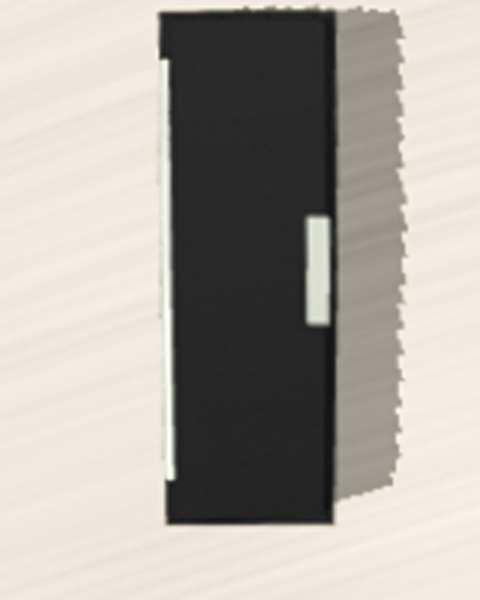

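The long lid is shut flush (thumb strip at (346,150)).

Run:
```python
from h import *
z=np.load("p13.npz"); p=(z["arr_0"],z["arr_1"]); c=r.camera("wrist"); o=np.array([240,60])
P=plane(c,np.array([(333,12),(333,523),(160,12),(167,523)])/3+o,.028,p); print([np.linalg.norm(P[i]-P[j]).round(4) for i,j in((0,1),(2,3),(0,2))])
for i,j in((0,1),(2,3)): d=P[i]-P[j]; print(np.degrees(np.arctan2(d[1],d[0])))
C=P.mean(0); print(C); st(); go(C[0],C[1],.022,-108.1)
```

```text
[np.float64(0.1491), np.float64(0.1487), np.float64(0.0487)]
-17.39623103675418
-17.570209178472528
[0.44930324 0.31030127 0.028     ]
t 17.7 p [0.394  0.3379 0.2055] yawx -108.02 w 0.0599 F [-0.4  0.2 -0.2] j [ 32.  21.  92.  -0.  68. 140.]
turn wz rad 0.0014 deg 0.08
shift tool(before turn) [ 0.0088 -0.0614  0.1834]
shift tool(after turn) [ 0.0091 -0.0611  0.1835]
```

```bash
python3 -m jog '[[[0,0,-0.009],[0.005,-0.031,0.03],1],[[0,0,0],[0.004,-0.03,0.03],1],[[0,0,0],[0,0,0.03],1],[[0,0,0],[0,0,0.02],1],[[0,0,0],[0,0,0.03],1],[[0,0,0],[0,0,0.03],1],[[0,0,0],[0,0,0.012],1],[[0,0,0],[0,0,0],1]]'; python3 -m jog '[[[0,0,0],[0,0,0],-1],[[0,0,0],[0,0,0],-1],[[0,0,0],[0,0,0],-1],[[0,0,0],[0,0,0],-1],[[0,0,0],[0,0,0],-1],[[0,0,0],[0,0,0],-1],[[0,0,0],[0,0,0],-1],[[0,0,0],[0,0,0],-1]]'
```

```text
clock: 18.5
position: [0.4482, 0.3104, 0.0229]
eef_rot: [[-0.3, -0.954, -0.004], [-0.954, 0.3, -0.002], [0.003, 0.003, -1.0]]
contact_force: [0.1, -0.2, -0.6]
width: 0.0917
clock: 19.3
position: [0.4495, 0.3115, 0.0253]
eef_rot: [[-0.3, -0.954, 0.001], [-0.954, 0.3, 0.0], [-0.001, -0.001, -1.0]]
contact_force: [-0.3, -0.2, 4.5]
width: 0.0497
```

```bash
python3 -m jog '[[[0,0,0],[0,0,-0.02],-1],[[0,0,0],[0,0,-0.04],-1],[[0,0,0],[0,0,-0.05],-1],[[0,0,0],[0,0,-0.05],-1],[[0,0,0],[0,0,-0.02],-1],[[0,0,0],[0,0,0],-1]]'
python3 - <<'E'
from h import *
st(); go(.467,-.088,.205,-110.7)
E
```

```text
clock: 19.9
position: [0.4503, 0.3118, 0.2077]
eef_rot: [[-0.3, -0.954, 0.005], [-0.954, 0.3, 0.002], [-0.004, -0.004, -1.0]]
contact_force: [-0.1, 0.4, -3.6]
width: 0.0498
t 19.9 p [0.4503 0.3118 0.2077] yawx -107.46 w 0.0498 F [-0.1  0.4 -3.6] j [ 27.  24.  87.  -0.  69. 134.]
turn wz rad 0.0566 deg 3.24
shift tool(before turn) [ 0.3764 -0.1358  0.0018]
shift tool(after turn) [ 0.3681 -0.1569  0.0027]
```

```bash
python3 -m jog '[[[0,0,0.0566],[0,0,0],-1],[[0,0,0],[0.018,-0.008,0],-1],[[0,0,0],[0.035,-0.0149,0],-1],[[0,0,0],[0.035,-0.0149,0],-1],[[0,0,0],[0.035,-0.0149,0],-1],[[0,0,0],[0.035,-0.0149,0],-1],[[0,0,0],[0.035,-0.0149,0],-1],[[0,0,0],[0.035,-0.0149,0],-1],[[0,0,0],[0.035,-0.0149,0],-1],[[0,0,0],[0.035,-0.0149,0],-1],[[0,0,0],[0.035,-0.0149,0],-1],[[0,0,0],[0.035,-0.0149,0],-1]]';  python3 -m jog '[[[0,0,0],[0,0,0],-1],[[0,0,0],[0,0,0],-1],[[0,0,0],[0,0,0],-1],[[0,0,0],[0,0,0],-1]]'
python3 - <<'E'
from h import *
st(); c,p=snap("wrist","w14.png"); np.savez("p14.npz",*p); st()
E
```

```text
clock: 21.1
position: [0.4644, -0.0896, 0.2023]
eef_rot: [[-0.354, -0.935, -0.005], [-0.935, 0.354, 0.002], [0.0, 0.005, -1.0]]
contact_force: [1.2, -0.1, -2.9]
width: 0.0499
clock: 21.5
position: [0.4656, -0.0873, 0.2042]
eef_rot: [[-0.352, -0.936, -0.001], [-0.936, 0.352, 0.001], [-0.0, 0.002, -1.0]]
contact_force: [0.2, 0.3, -2.6]
width: 0.05
t 21.5 p [ 0.4656 -0.0873  0.2042] yawx -110.61 w 0.05 F [ 0.2  0.3 -2.6] j [-20.  17.  99.   0.  65.  91.]
t 21.55 p [ 0.4658 -0.0873  0.2044] yawx -110.6 w 0.05 F [-0.4  0.1 -3.7] j [-20.  16.  99.   0.  65.  91.]
```

View pics/w14.png

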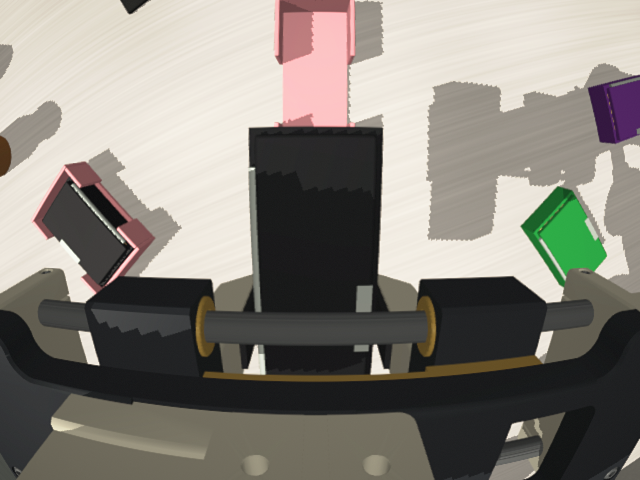

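```bash
python3 -m jog '[[[0,0,0],[0,-0.025,0],-1],[[0,0,0],[0,-0.025,0],-1],[[0,0,0],[0,0,0],-1],[[0,0,0],[0,0,0],-1],[[0,0,0],[0,0,0],-1]]'
python3 - <<'E'
from h import *
st(); c,p=snap("wrist","w15.png"); np.savez("p15.npz",*p); st()
a=c["img"];cv2.imwrite("pics/c15.png",cv2.resize(a[30:180,230:410],None,fx=4,fy=4,interpolation=cv2.INTER_CUBIC))
E
```

```text
clock: 22.05
position: [0.5119, -0.1053, 0.2046]
eef_rot: [[-0.353, -0.936, -0.001], [-0.936, 0.353, 0.0], [0.0, 0.001, -1.0]]
contact_force: [0.0, -0.2, -3.6]
width: 0.0495
t 22.05 p [ 0.5119 -0.1053  0.2046] yawx -110.65 w 0.0495 F [ 0.  -0.2 -3.6] j [-20.  21.  91.  -0.  68.  91.]
t 22.1 p [ 0.512  -0.1054  0.2048] yawx -110.66 w 0.0498 F [ 0.6 -0.5 -3.2] j [-20.  21.  91.  -0.  68.  91.]
```

View pics/c15.png

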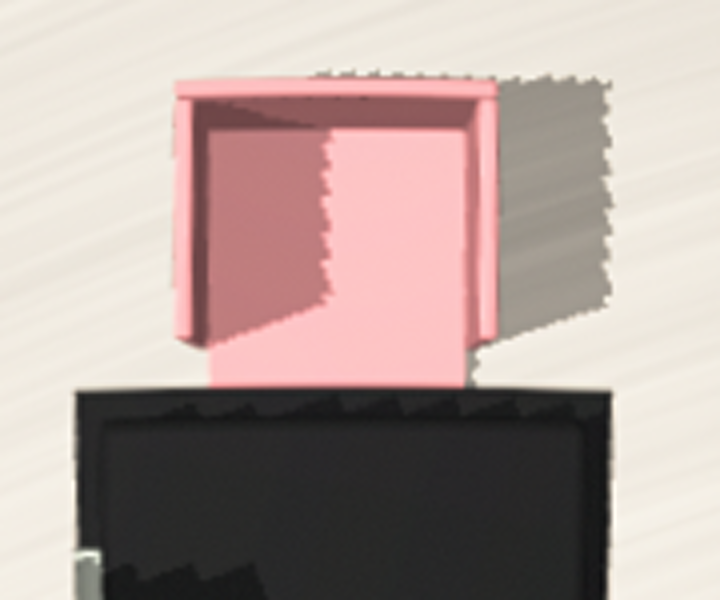

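Run:
```python
from h import *
z=np.load("p15.npz"); p=(z["arr_0"],z["arr_1"]); c=r.camera("wrist"); o=np.array([230,30])
F=plane(c,np.array([(176,82),(497,82),(177,338),(496,338)])/4+o,.04,p)
d=F[1]-F[0]; print("w",np.linalg.norm(d),"jaw",np.degrees(np.arctan2(d[1],d[0])))
for i,j in((0,2),(1,3)):
  e=F[i]-F[j]; print("x yaw",np.degrees(np.arctan2(e[1],e[0])),np.linalg.norm(e))
B=plane(c,np.array([(76,391),(612,391)])/4+o,p[0][2]+.0027,p); e=B[1]-B[0]; print("box jaw",np.degrees(np.arctan2(e[1],e[0])))
print("tool: caddy",((F-p[0])@p[1]).round(4).tolist(),"box",((B-p[0])@p[1]).round(4).tolist())
```

```text
w 0.06529246630231374 jaw -110.69607849272263
x yaw -20.346528250868552 0.05422347569000914
x yaw -20.910288378615387 0.054196853509740704
box jaw -110.6109549338216
tool: caddy [[-0.0315, -0.1455, 0.1644], [0.0338, -0.1454, 0.1644], [-0.0312, -0.0912, 0.1645], [0.0335, -0.0912, 0.1645]] box [[-0.0224, -0.0753, -0.0028], [0.0273, -0.0753, -0.0028]]
```

```bash
python3 -m jog '[[[0,0,0],[-0.001,-0.031,0.02],-1],[[0,0,0],[0,-0.029,0.03],-1],[[0,0,0],[0,0,0.04],-1],[[0,0,0],[0,0,0.03],-1],[[0,0,0],[0,0,0],-1],[[0,0,0],[0,0,0],-1],[[0,0,0],[0,0,0],-1]]'
python3 - <<'E'
from h import *
st(); c,p=snap("wrist","w16.png"); np.savez("p16.npz",*p); st()
a=c["img"];cv2.imwrite("pics/c16.png",cv2.resize(a[60:180,230:410],None,fx=4,fy=4,interpolation=cv2.INTER_CUBIC))
E
```

```text
clock: 22.85
position: [0.5705, -0.1268, 0.0873]
eef_rot: [[-0.353, -0.935, 0.004], [-0.935, 0.353, -0.001], [0.0, -0.004, -1.0]]
contact_force: [-0.9, 0.3, -2.9]
width: 0.0497
t 22.85 p [ 0.5705 -0.1268  0.0873] yawx -110.69 w 0.0497 F [-0.9  0.3 -2.9] j [-20.  35.  89.  -0.  56.  91.]
t 22.9 p [ 0.5705 -0.1268  0.0873] yawx -110.7 w 0.0496 F [-0.1 -0.2 -2.8] j [-20.  35.  89.  -0.  56.  91.]
```

View pics/c16.png

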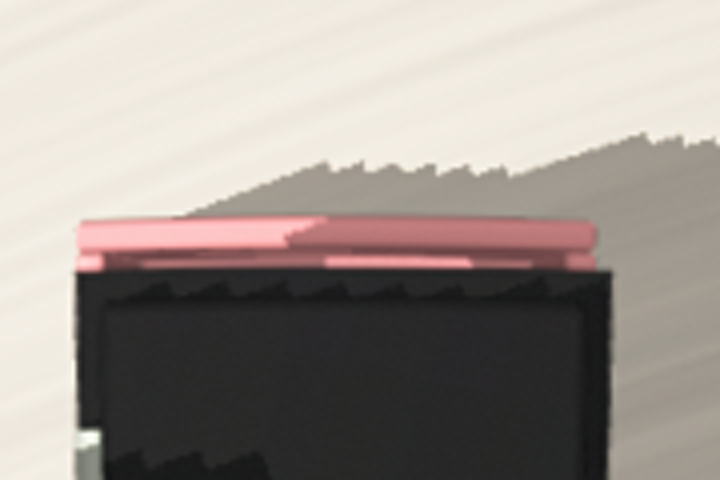

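Run:
```python
from h import *
z=np.load("p16.npz"); p=(z["arr_0"],z["arr_1"]); c=r.camera("wrist"); o=np.array([230,60])
for px,zz in(([(77,221),(597,221)],.04),([(104,249),(566,249)],.04),([(76,271),(612,271)],p[0][2]+.0027)):
    X=plane(c,np.array(px)/4+o,zz,p); print(((X-p[0])@p[1]).round(4).tolist())
```

```text
[[-0.0312, -0.0834, 0.0476], [0.0344, -0.0834, 0.0476]]
[[-0.0278, -0.0797, 0.0476], [0.0305, -0.0797, 0.0476]]
[[-0.0225, -0.0753, -0.0024], [0.0273, -0.0754, -0.0024]]
```

```bash
python3 -m jog '[[[0,0,0],[-0.0008,0,0],-1],[[0,0,0],[0,0,0.01],-1],[[0,0,0],[0,0,0.015],-1],[[0,0,0],[0,0,0.015],-1],[[0,0,0],[0,0,0.008],-1],[[0,0,0],[0,0,0],-1],[[0,0,0],[0,0,0],-1]]'; python3 -m jog '[[[0,0,0],[0,0,0.005],-1],[[0,0,0],[0,0,0.005],-1],[[0,0,0],[0,0,0],-1],[[0,0,0],[0,0,0],-1]]'
```

```text
clock: 23.65
position: [0.5697, -0.1258, 0.037]
eef_rot: [[-0.354, -0.935, 0.0], [-0.935, 0.354, -0.0], [0.0, -0.0, -1.0]]
contact_force: [0.5, -0.5, -2.5]
width: 0.0493
clock: 24.05
position: [0.5705, -0.1261, 0.0285]
eef_rot: [[-0.353, -0.935, 0.003], [-0.935, 0.353, -0.001], [0.0, -0.003, -1.0]]
contact_force: [-1.8, -0.5, 6.0]
width: 0.0495
```

On the floor (+6 N). I'll release, back off and check.

```bash
python3 -m jog '[[[0,0,0],[0,0,0],1],[[0,0,0],[0,0,0],1],[[0,0,0],[0,0,0],1],[[0,0,0],[0,0,0],1],[[0,0,0],[0,0,0],1],[[0,0,0],[0,0,-0.03],1],[[0,0,0],[0,0,-0.05],1],[[0,0,0],[0,0.035,-0.05],1],[[0,0,0],[0,0.035,-0.05],1],[[0,0,0],[0,0.03,0],1],[[0,0,0],[0,0,0],1],[[0,0,0],[0,0,0],1]]'
python3 - <<'E'
from h import *
st(); c,p=snap("wrist","w17.png"); np.savez("p17.npz",*p); snap("scene","s17.png"); snap("top","t17.png")
a=c["img"];cv2.imwrite("pics/c17.png",cv2.resize(a[20:270,220:420],None,fx=2.3,fy=2.3,interpolation=cv2.INTER_CUBIC))
b=cv2.imread("pics/s17.png"); cv2.imwrite("pics/s17c.png",cv2.resize(b[180:320,230:450],None,fx=3.6,fy=3.6,interpolation=cv2.INTER_CUBIC))
E
```

```text
clock: 25.25
position: [0.4879, -0.0948, 0.1891]
eef_rot: [[-0.353, -0.935, 0.001], [-0.935, 0.353, -0.0], [0.0, -0.001, -1.0]]
contact_force: [-0.7, -0.5, 0.5]
width: 0.0918
t 25.25 p [ 0.4879 -0.0948  0.1891] yawx -110.7 w 0.0918 F [-0.7 -0.5  0.5] j [-20.  20.  96.  -0.  64.  91.]
```

View pics/c17.png

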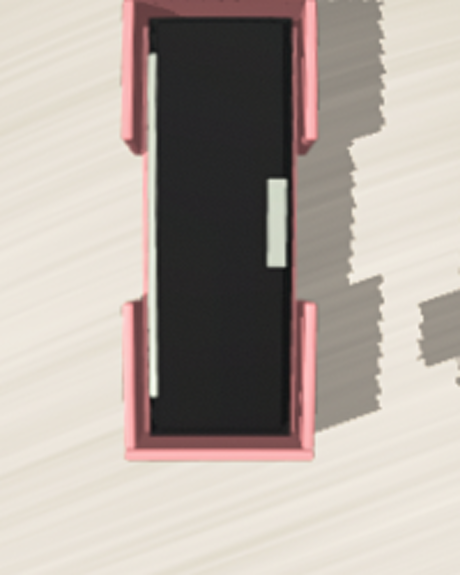

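View pics/s17c.png

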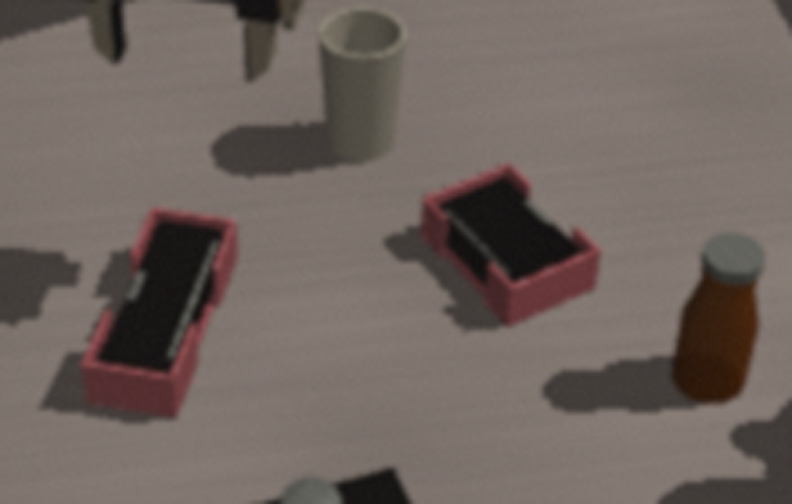

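View pics/t17.png

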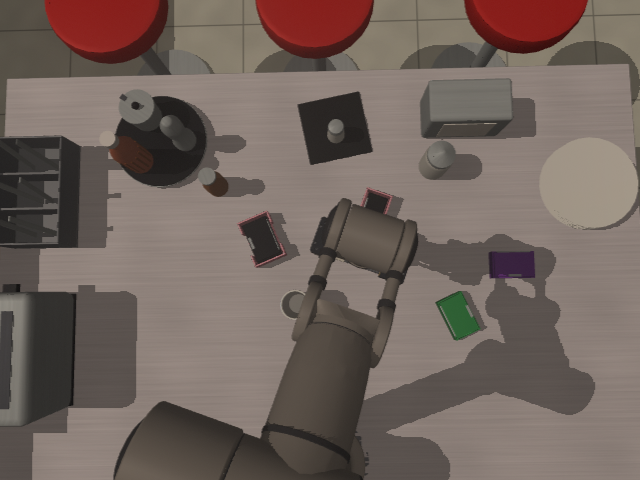

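```bash
python3 -c "
from plant import r
print(r.close_job())"
```

```text
the job is handed in; nothing more can be done
None
```

Both lids are shut and each box is in its own caddy. I handed the job in at about 25 s of the 72 s allowed; no verdict came back.

- **Lids:** I swung each lid over with the closed fingertips and pressed it down with about 25 N. In the wrist pictures both lids lay flush inside the rim. Pushing the long lid also slid the long box about 2 cm, so I measured it again before gripping it.
- **Placing:** I lowered each box until it touched the caddy floor. The gripper height at release put each underside about 3 to 4 mm above the counter, which matches the 4 mm floor. After release, the pictures showed both boxes flat and inside the walls, with roughly even gaps. I did not measure the final centre offsets, but a box inside the walls has only 4 mm of play on each side.
- **Bystanders:** The sugar pourer, syrup jug, tumbler and the green and purple look-alikes stand at the same pixels in the last top view as in the first. The arm hid part of the tumbler and of the long caddy in that view. The scene view showed the tumbler upright and both boxes shut in their caddies.
- **Disagreements:** In the grip, the camera placed the boxes about 2 mm off the jaw centre, which is within its calibration error. I corrected part of that before lowering each box. No check failed.

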